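# Start the bag sealer's clamp screw in its deep well

## Robot

A 6-joint arm with a two-finger parallel gripper is mounted at the origin on the work surface. World frame = base frame: x ahead of the robot, y to its left, z up, the work surface at z = 0. Lengths are in mm, angles in rad, forces in N, time in s.
With the tool pointing down it reaches from about 300 to 775 mm from the base axis. Payload 14.6 kg.
Tool frame: the origin (TCP) lies on the centre line of the jaws, within the pads' length; the fingertips stand 11 mm ahead of it and the grasp point (between the pads) lies 8 mm behind it; x points along the fingers, y is the direction in which the jaws open and shut, and the axes are right-handed (so a half turn about x gives the same grasp; the last joint's range is limited). The gripper opens to 94 mm and grips with 3 to 60 N. Pads are 16 mm wide; open, the fingers measure 119 mm over their backs; the gripper's body (75 mm by 177 mm) begins 78 mm behind the grasp point.
Start: joints at [-1.363, 0.3, 1.521, -0, 1.321, -0.067], TCP at [149.238, -529.356, 216.446] pointing down, gripper open.
Joint ranges: [-3.03, 3.03], [-0.79, 2.21], [0.23, 2.52], [-1.04, 4.18], [0, 3.07], [-2.55, 2.55]. Speed limits (rad/s): [2.22, 2.22, 2.57, 3.14, 3.14, 3.14].

## Interface

Orientations are given as [roll, pitch, yaw] about the fixed x, y, z axes, in that order (R = Rz(yaw) Ry(pitch) Rx(roll)).
In Python, from cell import manip gives the robot as it stands.
- The arm moves only by the shell command python3 -m handwheel 'ROWS' [OPENING] [FORCE]. ROWS is JSON, a list of rows, each a list of 2 entries, a list of its own where there are three numbers: the shift along the tool's x, y, z in mm, then the turn about the tool's x in rad. In form: [[[x, y, z], spin], ...]. A call has exactly 10 rows; each row shifts and turns the commanded pose from where the row before left it, along the tool's axes as they then stand; what a row does not reach is not made up. A row lasts 1/8 s, in which the tool goes at most 62.5 mm and 10.7 degrees, less where a joint would pass 70% of its speed; a pose out of reach is approached as far as the arm can. A call with a gripper value outside its range is refused whole. OPENING is the closure in counts, from 0 (fully open) to 255 (shut), set as the call begins (- or left out, the last holds). The fingers move at their own pace and stop on an object; FORCE is the grip in N (left out, the last holds). Time passes only in rows, so rows that do not move let the fingers close, or fill a call up. It gives the time, the measured TCP pose, the force and the opening at its end, in the units of the state.
- manip.read_state(): the state, without advancing time (a new reading comes with each control period).
- manip.camera(name): name is "scene" or "side" or "wrist"; returns a dict with "pixels" (480x640x3 uint8, red, green, blue), "z_map" (480x640 float32, mm along the optical axis (not along the pixel's ray), 0 where there is no reading), "mtx" (3x3 intrinsics, pixels), "xyz" and "orientation" of the camera in the world. Camera axes: x right, y up, looking along -z (the intrinsics and any distortion apply to the point x, -y, -z); pixel columns grow to the right and rows downward; lengths in mm; the calibration is good to about 2 mm. A picture is of the moment at which its call begins.
- manip.sign_off(): hands the job in, once; it reports no verdict.
Trained networks look in the newest picture that a camera, given by its name, has taken for a name from the list of things; names that differ only in an ending like _2 or _b are one class to them, and where a whole thing is asked for, a point or a joint stands for the part that bears it (a point fixed in the world has none). Each returns a list of dicts, best first, with "confidence" (0 to 1); they miss things now and then, are a little off and sometimes report something else, mostly with a low value. They report only what shows in the picture. A call takes as long as a camera call. They do not tell look-alikes from the thing itself.
- manip.cut_out(target, camera): "region" (480x640 bool, what is visible of it) and "centre" ([column, row] in pixels, amid what is visible of it).
The state is a dict: "clock": time; "joints": joint angles; "qd": joint speeds; "effort": joint torques, N m; "eef_pos": TCP position; "eef_rot": TCP orientation; "wrist_force": force on the tool from outside, world axes, zero at the start; "moment": the same for the moment, N m; "finger_gap": finger opening in mm.
Only numpy, scipy, OpenCV 4.12 (cv2) and the standard library are available. Lean on these libraries where they do the work, as an engineer would, in place of code of your own. Each camera call takes 0.05 s, during which the arm holds its last target. There are 200 camera calls.

## Task

Take the long clamp screw with the orange bar handle out of the parking block, lower it down the deep well in the bag sealer's white deck, feel under light pressure for the place where its lugs drop into the thread at the bottom, and screw it down clockwise until its collar is fully home on the deck and tight enough to stay there when you let go. Go gently: never force the screw down or round before its lugs have dropped in and run freely, or the thread is crossed. Leave the short black screw in the block and everything else on the table where it is.

Things in the scene. Friction and masses are not known exactly. Their poses are not given: they have to be found in the camera images.
- screw: clamp screw, loose, about 180 g, upright in either hole of the parking block. Origin on its axis at the collar's underside; z up along the axis, x along the handle bar. Steel collar 48 mm diameter, z 0 to 6 mm. Dark shank 16 mm diameter, nose at z -78 mm. It is the same after half a turn. Drive it clockwise seen from above (right-hand thread)
- screw_handle (a point): middle of the gripping part of the screw's orange handle, 34 mm above the collar's underside, axes as the screw's. The handle is a flat bar 46 mm long (x), 14 mm thick (y), from 6 to 46 mm above the collar's underside; grip it across its thickness
- screw_lugs (a point): point on the screw's axis 70.8 mm below the collar's underside, axes as the screw's. Two round thread lugs, 5 mm thick, stick out here along +x and -x, 27 mm across their ends
- well_mouth (a point): centre of the well's mouth in the sealer's flat white deck, 110 mm above the table, z up along the well. Bore 30 mm in diameter; steel 45 degree countersink at the mouth, about 36 mm wide and 4 mm deep. The collar must come to lie on the deck here. More than 40 N between screw and sealer before the collar is within 2.5 mm of the deck crosses the thread
- thread_ring (a point): centre of the flat top of the fixed brass thread ring in the well, 60 mm below the mouth; axes as the sealer's. It stops the lugs (collar then 13 mm above the deck) except at two opposite notches, some 30 degrees wider than a lug, facing an unmeasured way, new every time. Over a notch the lugs drop about 9 mm until the collar is 3.5 to 5 mm above the deck
- thread_end (a point): point on the well's axis where the lugs lie when home, 70.8 mm below the mouth. From the notch the thread draws the screw down 22 mm a turn with 3 mm up-and-down play: pressed, the collar meets the deck some 70 degrees past the notch's middle, but it is tight and stays down only after some 115, when the turning moment rises (0.3 to 0.5 N m is tight); a stop ends it some 20 degrees on
- spring_pad (a point): centre of the top of the spring pad at the bottom of the well as it stands when free, 63.7 mm below the mouth. It meets the screw's nose when the collar is 14 mm above the deck and pushes it up with 4 N, rising to 8.5 N at home: a screw not held by the thread rises again when let go; one whose lugs are well under the thread stays
- sealer: bag sealer, fixed, white body 210 mm (x) by 340 mm (y), deck 110 mm high, with a blue sealing arm across it up to 154 mm high on the side away from the robot, 36 mm and more beyond its centre in x. Origin at the centre of its underside, z up; the well is at x -45 mm, y 0
- block: grey parking block on a dark base plate, fixed, 76 mm (x) by 156 mm (y), 95 mm high, origin at the centre of its underside. Two square holes right through, 30 mm wide, at y +42 and -42 mm; a screw's collar lies on its top
- short_screw: short spare screw with a round black knob, 24 mm diameter, in the other hole of the block, collar 44 mm diameter, 100 g, knob top 26 mm above the block. Origin at the underside of the collar. Not to be used or moved
- punnet: clear punnet of strawberries 120 by 190 by 50 mm, origin at the centre of its underside. Bystander
- scale: black kitchen scale with a steel pan 180 by 170 by 40 mm, origin at the centre of its underside. Bystander
- tape_roll: white roll of tape lying flat, 90 mm diameter, 45 mm high, origin at the centre of its underside. Bystander
- screwdriver: screwdriver lying on the table, origin at its underside. Bystander
- marker: blue marker lying on the table, 14 mm thick, 120 mm long, origin at its underside. Bystander
- spray_bottle: closed bottle 64 mm diameter, 170 mm high, origin at the centre of its underside. Bystander
- berry_cup: white cup 80 mm diameter, 70 mm high, origin at the centre of its underside. Bystander
Things that resemble listed ones, but are neither listed nor needed, are in the scene too. Leave any purple or yellow look-alike of the screw alone.

How it is judged (in metres and radians):
On the way, in this order (a step that is already met when the one before it is completed fails the run):
1. the clamp screw is lifted clear out of the parking block (height (world z) of screw above 0.176 m), for 0.1 s.
2. upright in the well, its lugs have dropped into the thread: collar less than 7 mm above the deck (z of screw in the frame of well_mouth below 0.007 m and horizontal distance between screw and well_mouth below 0.005 m and angle between screw's own z axis and vertical below 0.08 rad), for 0.1 s.
At the end, for the whole second after the job is handed in: the clamp screw stands upright (within 0.06 rad) in the well, within 5 mm of its axis, its collar home on the deck (gap under 2 mm), at rest and let go (z of screw in the frame of well_mouth below 0.002 m and horizontal distance between screw and well_mouth below 0.005 m and angle between screw's own z axis and vertical below 0.06 rad and linear speed of screw below 0.01 m/s); the robot touches nothing.
It fails at once if thread crossed: more than 40 N between screw and sealer before the collar is within 2.5 mm of the deck (contact force between screw and sealer above 40 N and z of screw in the frame of well_mouth above 0.0025 m).
It fails at once if the short screw is pulled out or shifted by more than 20 mm (distance of short_screw from where it was at the start of the episode above 0.02 m).
It fails at once if a bystander is shifted by more than 30 mm (distance of any of punnet, scale, tape_roll, screwdriver, marker, spray_bottle, berry_cup from where it was at the start of the episode above 0.03 m).
It also fails if it takes over 72 s, if anything falls off the work surface, if the arm or the gripper's body presses on something with over 40 N, if the wrist force passes 120 N, or if a joint passes its speed limit or range.

## Working session

There is one attempt and no reset: what is moved stays moved. The work goes in short steps, Python scripts to look and compute and a shell command to move; the robot and the scene stay as the last step left them, time stands still between calls to the robot, and variables do not carry over. Pictures are saved under pics/ and viewed, about 8 in all and at most 12, crops included, and the job is handed in when it is done.

```bash
mkdir -p pics
cat > h.py <<'E'
import numpy as np, cv2
from cell import manip
from scipy.spatial.transform import Rotation as R
def shot(n,save=None):
    c=manip.camera(n)
    if save: cv2.imwrite('pics/'+save,c['pixels'][:,:,::-1])
    return c
def world(c):
    z=c['z_map'].astype(float);K=c['mtx'];v,u=np.mgrid[:480,:640]
    p=np.stack([(u-K[0,2])/K[0,0]*z,-(v-K[1,2])/K[1,1]*z,-z],-1)
    o=np.array(c['orientation'],float)
    Rm=R.from_euler('xyz',o).as_matrix() if o.size==3 else o
    w=p@Rm.T+np.array(c['xyz']); w[z<=0]=np.nan
    return w
E
python3 - <<'E'
from h import *
s=manip.read_state();print({k:np.round(v,3).tolist() for k,v in s.items()})
for n in['scene','side']:
    c=shot(n,n+'0.png');print(n,c['xyz'],c['orientation'],c['mtx'].tolist(),[k for k in c])
    w=world(c)
    for t in['screw','screw_handle','short_screw','block','sealer','well_mouth','punnet','scale']:
        for d in manip.cut_out(t,n)[:3]:
            p=w[d['region']];p=p[~np.isnan(p[:,0])]
            print(t,round(d['confidence'],2),np.round(d['centre']),len(p),np.round(np.median(p,0)) if len(p) else 0,np.round(np.percentile(p,[2,98],axis=0)).tolist() if len(p) else 0)
E
```

```text
{'clock': 0.0, 'joints': [-1.363, 0.3, 1.522, 0.0, 1.321, -0.067], 'qd': [-0.001, -0.0, -0.001, 0.0, 0.001, 0.001], 'effort': [0.001, -53.18, -35.274, 0.071, 0.024, -0.0], 'eef_pos': [149.199, -529.106, 215.885], 'eef_rot': [-1.658, 1.57, 1.759], 'wrist_force': [-0.326, -0.07, 0.095], 'moment': [-0.039, 0.013, 0.03], 'finger_gap': 94.084}
scene [1564.86632896  119.43245316 1058.79479441] [ 0.83181559 -0.01579209  1.71857589] [[591.4468962680803, 0.0, 313.2846645644083], [0.0, 591.4468962680803, 238.10281084301764], [0.0, 0.0, 1.0]] ['pixels', 'z_map', 'mtx', 'xyz', 'orientation']
screw 0.89 [441. 263.] 369 [573. 281. 115.] [[546.0, 265.0, 95.0], [588.0, 302.0, 142.0]]
screw 0.68 [418. 238.] 415 [466. 234.  94.] [[450.0, 215.0, 43.0], [482.0, 256.0, 124.0]]
screw 0.66 [482. 268.] 579 [555. 382.  88.] [[533.0, 363.0, 1.0], [572.0, 403.0, 124.0]]
screw_handle 0.75 [420. 236.] 456 [465. 233.  93.] [[401.0, 214.0, -2.0], [482.0, 256.0, 124.0]]
screw_handle 0.75 [480. 269.] 613 [555. 383.  88.] [[427.0, 362.0, -3.0], [571.0, 414.0, 124.0]]
screw_handle 0.45 [277. 271.] 14811 [672. -84. 107
[... 1543 characters left out ...]
.] [[431.0, 221.0, 7.0], [466.0, 256.0, 127.0]]
screw_handle 0.59 [241. 291.] 297 [554. 288. 119.] [[535.0, 270.0, 94.0], [575.0, 303.0, 144.0]]
short_screw 0.65 [256. 274.] 192 [550. 203. 101.] [[534.0, 179.0, 92.0], [575.0, 221.0, 122.0]]
block 0.68 [253. 301.] 2048 [528. 259.  77.] [[514.0, 166.0, -0.0], [593.0, 323.0, 99.0]]
sealer 0.56 [301. 212.] 8927 [581. -52. 107.] [[463.0, -250.0, 9.0], [711.0, 90.0, 156.0]]
well_mouth 0.77 [300. 212.] 9035 [582. -52. 107.] [[463.0, -252.0, 5.0], [713.0, 90.0, 156.0]]
punnet 0.89 [199. 265.] 2739 [759. 219.  40.] [[703.0, 110.0, -1.0], [832.0, 303.0, 53.0]]
scale 0.64 [406. 171.] 329 [ 409. -446.   33.] [[380.0, -525.0, 1.0], [434.0, -425.0, 45.0]]
```

View pics/scene0.png

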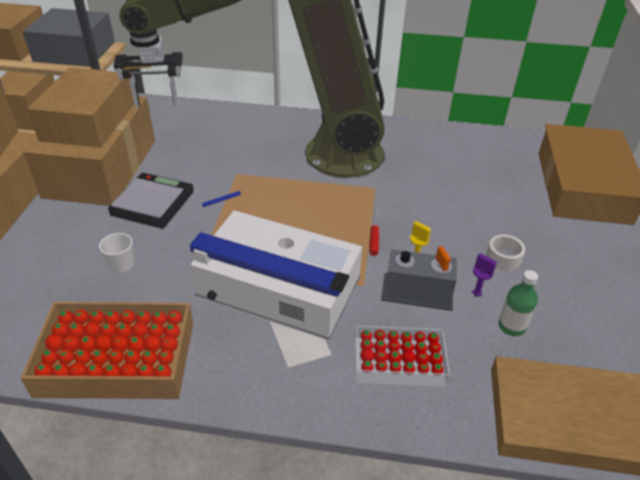

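View pics/side0.png

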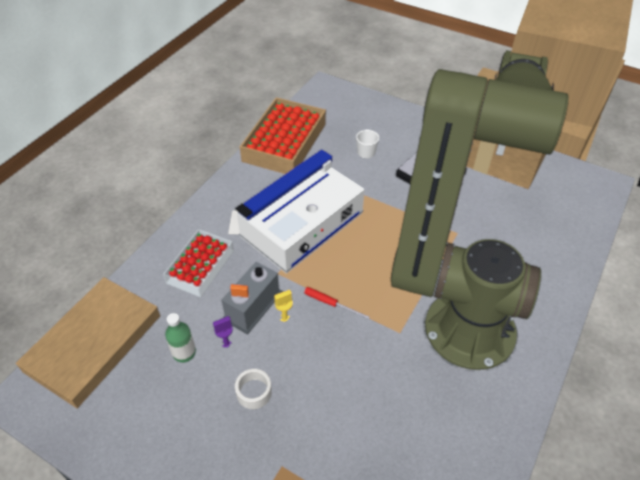

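Run:
```python
from h import *
# orange handle & dark well & block top in depth
for n in['scene','side']:
    c=shot(n);w=world(c);hsv=cv2.cvtColor(c['pixels'],cv2.COLOR_RGB2HSV)
    x,y,z=w[...,0],w[...,1],w[...,2]
    reg=(x>515)&(x<605)&(y>240)&(y<325)
    m=reg&(z>136)&(z<147); p=w[m][:,:2]
    r=cv2.minAreaRect(p.astype(np.float32)); print(n,'handle top',m.sum(),p.mean(0).round(1),r,'z',np.median(z[m]).round(1),'hsv',np.median(hsv[m],0))
    m=(x>500)&(x<610)&(y>150)&(y<340)&(z>88)&(z<98)
    print('block top',cv2.minAreaRect(w[m][:,:2].astype(np.float32)),np.median(z[m]))
    m=(x>440)&(x<760)&(y>-320)&(y<140)&(z>104)&(z<113)
    print('deck',cv2.minAreaRect(w[m][:,:2].astype(np.float32)),np.median(z[m]))
    m=(x>470)&(x<620)&(y>-230)&(y<60)&(z<104)&(z>0)
    lab=cv2.connectedComponentsWithStats(m.astype(np.uint8))
    for i in range(1,lab[0]):
        if lab[2][i][4]>15: q=w[lab[1]==i];print('hole?',lab[2][i],q.mean(0).round(1),q.min(0).round(),q.max(0).round())
```

```text
scene handle top 88 [566.8 284. ] ((565.9989013671875, 283.6842346191406), (49.87678527832031, 16.868650436401367), 26.648456573486328) z 139.1 hsv [ 13. 233. 178.]
block top ((561.9267578125, 241.839111328125), (155.85305786132812, 83.88816833496094), 87.54064178466797) 92.58529871905921
deck ((602.5498657226562, -91.99110412597656), (342.21649169921875, 216.52130126953125), 76.250732421875) 107.45979043018758
hole? [279 239  15  10 105] [546.5 -83.7  93.5] [536. -97.  76.] [570. -66. 104.]
side handle top 83 [555.9 284.2] ((556.6844482421875, 283.951171875), (44.57463836669922, 15.212166786193848), 24.651735305786133) z 140.0 hsv [ 11. 181. 218.]
block top ((555.9376220703125, 241.61517333984375), (160.34042358398438, 81.3763427734375), 88.42249298095703) 93.19802996187127
deck ((592.9840087890625, -91.78573608398438), (346.5053405761719, 211.06915283203125), 75.79359436035156) 108.22088729791767
hole? [ 294  201   58   70 1407] [497.3 -48.4  48.5] [ 470. -184.    0.] [530.  59. 104.]
hole? [306 204  12   9  65] [560.6 -93.6  91.4] [ 542. -103.   69.] [572. -77. 103.]
hole? [308 264   8   8  22] [479.   43.8   2.7] [472.  26.   0.] [490.  57.   7.]
```

The scene view shows the orange screw in the block at (443,258), with the black knob at (405,258) and the well at (286,243). Yellow at (420,236) and purple at (484,270) are the look-alikes to leave alone. Next I'll look down the well with the wrist camera.

```bash
cat >> h.py <<'E'
def tool():
    s=manip.read_state();return s,np.array(s['eef_pos']),R.from_euler('xyz',s['eef_rot']).as_matrix()
def go(target,bar=None):
    "tool-frame shift to world target (mm); spin so that jaws close across a bar at angle bar (deg)"
    s,p,M=tool();d=M.T@(np.array(target)-p)
    print('shift',d.round(1),'tool y az',np.degrees(np.arctan2(M[1,1],M[0,1])).round(1),'xaxis',M[:,0].round(4),'j6',s['joints'][5].round(3),'t',round(s['clock'],2))
    if bar is not None:
        a=np.degrees(np.arctan2(M[1,1],M[0,1]));e=(a-(bar+90)+90)%180-90  # +spin lowers azimuth
        print('spin',np.radians(e).round(3),'deg',e.round(1))
E
python3 -c "
from h import *
go([554,-84,330])"
```

```text
shift [-113.5 -318.8 -510.4] tool y az -74.3 xaxis [ 0.e+00 -1.e-04 -1.e+00] j6 -0.067 t 1.0
```

```bash
python3 -m handwheel '[[[-38,-20,-32],0],[[-38,-20,-32],0],[[-38,-28,-44],0],[[0,-33,-52],0],[[0,-33,-52],0],[[0,-33,-52],0],[[0,-33,-52],0],[[0,-33,-52],0],[[0,-33,-52],0],[[0,-33,-52],0]]' 90
python3 - <<'E'
from h import *
go([554,-84,330])
E
```

```text
clock: 2.25
eef_pos: [522.4, -112.9, 329.4]
eef_rot: [2.451, 1.57, -0.415]
wrist_force: [-0.6, -1.1, 0.7]
finger_gap: 60.9
shift [ -0.6 -19.2 -38.3] tool y az -74.3 xaxis [ 4.e-04 -2.e-04 -1.e+00] j6 1.015 t 2.25
```

Run:
```python
from h import *
c=shot('wrist','w1.png');w=world(c);print(c['xyz'],c['orientation'],c['mtx'][0],tool()[1])
for t in['well_mouth','sealer']:
    for d in manip.cut_out(t,'wrist')[:2]: print(t,d['confidence'],d['centre'])
x,y,z=w[...,0],w[...,1],w[...,2]
m=(abs(z-110)<3);print(m.sum(),np.nanmedian(z[m]))
h=(z<100)&(abs(x-554)<50)&(abs(y+84)<50)
print(w[h].mean(0) if h.any() else None,h.sum())
```

```text
[600.81324375 -89.97380425 498.47101987] [-2.85724570e-01  7.88858802e-04 -1.29780372e+00] [399.25347037   0.         311.90852001] [ 525.3447387  -108.20795614  328.62780552]
well_mouth 0.83 [323.7, 119.0]
sealer 0.6 [327.0, 120.0]
50929 110.81059040184658
[549.29947496 -80.91070101  53.49525678] 710
```

View pics/w1.png

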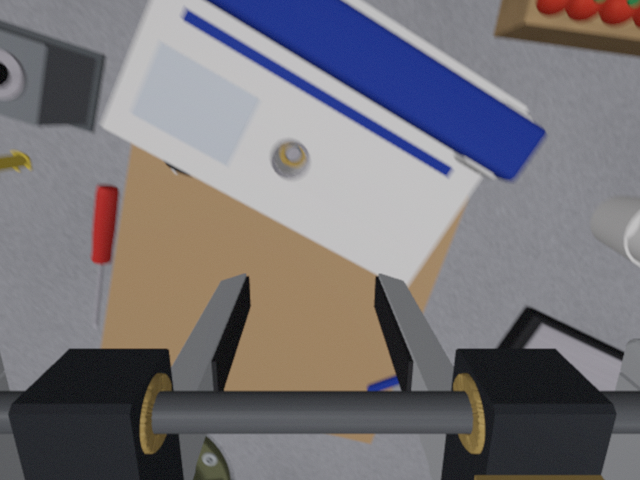

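The wrist view shows the well at (291,158), with the brass ring visible inside it. I'll bring the camera straight above it and lower it.

```bash
python3 -m handwheel '[[[20,-5,12],0],[[26,-5,12],0],[[26,-5,12],0],[[26,-5,9],0],[[26,0,0],0],[[20,0,0],0],[[11,0,0],0],[[4,0,0],0],[[0,0,0],0],[[0,0,0],0]]'
python3 - <<'E'
from h import *
c=shot('wrist');w=world(c);print(c['xyz'],c['orientation'],tool()[1])
K=c['mtx'];Rm=R.from_euler('xyz',c['orientation']).as_matrix()
def unproj(u,v,Z):
    d=Rm@np.array([(u-K[0,2])/K[0,0],-(v-K[1,2])/K[1,1],-1.]);return c['xyz']+d*(Z-c['xyz'][2])/d[2]
def proj(P):
    q=Rm.T@(np.array(P)-c['xyz']);return K[0,2]+K[0,0]*q[0]/-q[2],K[1,2]-K[1,1]*q[1]/-q[2]
for d in manip.cut_out('well_mouth','wrist')[:2]: print(d['confidence'],d['centre'])
u,v=proj([552,-83,110]);print('pred',u,v)
u,v=int(u),int(v);s=55;y0=max(v-s,0);x0=u-s
crop=c['pixels'][y0:y0+2*s,x0:x0+2*s];print('crop',x0,y0,crop.shape)
np.save('c.npy',dict(c),allow_pickle=True)
g=cv2.cvtColor(c['pixels'],cv2.COLOR_RGB2GRAY)
z=w[...,2]
m=(z<107)&(abs(w[...,0]-552)<40)&(abs(w[...,1]+83)<40)
yy,xx=np.nonzero(m);print(m.sum(),xx.min(),xx.max(),yy.min(),yy.max())
(cx,cy),r=cv2.minEnclosingCircle(np.c_[xx,yy].astype(np.float32));print(cx,cy,r,unproj(cx,cy,110))
cv2.imwrite('pics/w2.png',cv2.resize(crop[:,:,::-1],None,fx=5,fy=5,interpolation=cv2.INTER_CUBIC))
E
```

```text
clock: 3.65
eef_pos: [472.8, -107.8, 170.9]
eef_rot: [2.58, 1.57, -0.287]
wrist_force: [0.5, 1.1, 0.7]
finger_gap: 61.1
[551.13686222 -84.85818065 339.93713209] [-2.85266433e-01  5.53156834e-04 -1.29789722e+00] [ 472.7889132  -107.76291227  170.81850518]
0.67 [389.5, 103.8]
pred 309.3173072367101 113.2934520319992
crop 254 58 (110, 110, 3)
2748 279 340 76 139
310.0 107.5 32.76059341430664 [555.03971773 -82.54461955 110.        ]
```

View pics/w2.png

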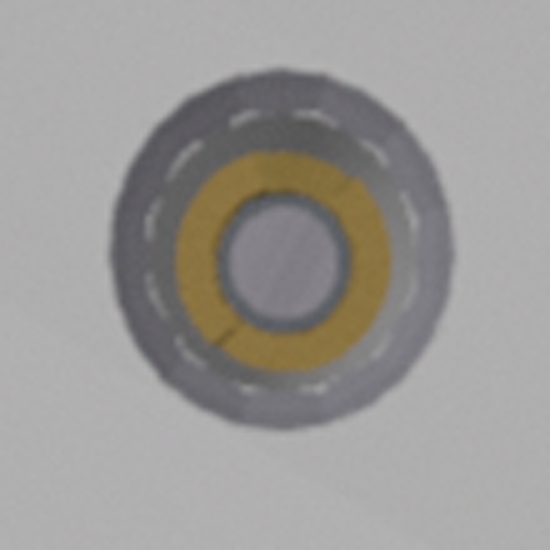

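The crop shows the brass ring centred at about (282,262). Two faint opposite dark marks at (350,185) and (220,340) may be notch edges. I'll check them against the depth around the ring.

Run:
```python
from h import *
c=np.load('c.npy',allow_pickle=True).item();w=world(c)
P=np.array([np.nan]*3)
hsv=cv2.cvtColor(c['pixels'],cv2.COLOR_RGB2HSV)
br=(hsv[...,0]>14)&(hsv[...,0]<32)&(hsv[...,1]>80)&(w[...,2]<70)&(abs(w[...,0]-552)<25)&(abs(w[...,1]+83)<25)
q=w[br];print(br.sum(),'ring z',np.percentile(q[:,2],[2,25,50,75,98]).round(1))
ctr=cv2.minEnclosingCircle(q[:,:2].astype(np.float32));print(ctr)
cx,cy=ctr[0]
r=np.hypot(q[:,0]-cx,q[:,1]-cy);a=np.degrees(np.arctan2(q[:,1]-cy,q[:,0]-cx))%180
V=hsv[...,2][br]
for b in range(0,180,10):
    m=(a>=b)&(a<b+10)&(r>9.5)&(r<14);print(b,m.sum(),np.percentile(q[m,2],[0,50,100]).round(1),V[m].mean().round(0))
g=c['pixels'][84:136,284:336].astype(float)
g=np.clip((g-g.min((0,1)))/(np.percentile(g,99,axis=(0,1))-g.min((0,1))),0,1)
z=w[84:136,284:336,2];zz=np.clip((z-45)/20,0,1)
cv2.imwrite('pics/w3.png',np.hstack([cv2.resize((g[:,:,::-1]*255).astype(np.uint8),None,fx=7.5,fy=7.5,interpolation=cv2.INTER_NEAREST),cv2.cvtColor(cv2.resize((np.nan_to_num(zz)*255).astype(np.uint8),None,fx=7.5,fy=7.5,interpolation=cv2.INTER_NEAREST),cv2.COLOR_GRAY2BGR)]))
```

```text
876 ring z [36.4 43.4 50.2 50.9 52.1]
((554.5396728515625, -82.42042541503906), 14.834634780883789)
0 39 [14.8 41.5 43.5] 131.0
10 37 [14.2 42.  43.9] 131.0
20 38 [14.3 49.  50.5] 131.0
30 40 [42.7 50.5 51.7] 135.0
40 39 [35.6 50.5 51.7] 136.0
50 39 [34.1 50.5 52.3] 136.0
60 41 [14.3 50.8 52.1] 136.0
70 42 [13.8 50.7 52.4] 135.0
80 40 [35.6 50.6 52.2] 136.0
90 42 [14.2 50.6 52.6] 136.0
100 44 [45.5 50.4 51.8] 136.0
110 39 [14.4 50.5 52.1] 136.0
120 43 [36.9 50.7 52.1] 136.0
130 38 [37.8 50.8 52.5] 137.0
140 42 [39.7 50.7 51.9] 137.0
150 38 [38.1 49.7 52.2] 129.0
160 33 [38.8 40.4 42.1] 134.0
170 37 [38.8 41.  43. ] 133.0
```

View pics/w3.png

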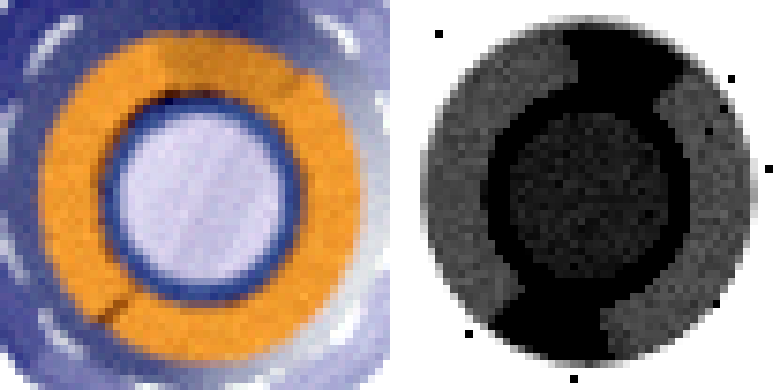

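The depth map gives both notches clearly: the floor is 9 mm lower over azimuths of about 156° to 204°. The notch middle is therefore near world 0°/180°, and the well is at about (554.6, -82.5). I'll turn the tool half a turn, which the drive range needs anyway, and measure the well again to cancel the camera bias.

```bash
cat >> h.py <<'E'
def wellfit(tag):
    c=shot('wrist');w=world(c);x,y,z=[w[...,i] for i in range(3)];s,p,M=tool()
    K=c['mtx'];Rm=R.from_euler('xyz',c['orientation']).as_matrix()
    m=(z<107)&(z>0)&(np.hypot(x-555,y+82)<24)
    m=cv2.morphologyEx(m.astype(np.uint8),cv2.MORPH_OPEN,np.ones((3,3)))
    k=max(cv2.findContours(m,cv2.RETR_EXTERNAL,cv2.CHAIN_APPROX_NONE)[0],key=len)
    (u,v),ax,_=cv2.fitEllipse(k)
    d=Rm@np.array([(u-K[0,2])/K[0,0],-(v-K[1,2])/K[1,1],-1.]);mouth=c['xyz']+d*(110-c['xyz'][2])/d[2]
    hsv=cv2.cvtColor(c['pixels'],cv2.COLOR_RGB2HSV)
    br=(hsv[...,0]>14)&(hsv[...,0]<32)&(hsv[...,1]>80)&(z<70)&(np.hypot(x-555,y+82)<22)
    q=w[br];rc=cv2.minEnclosingCircle(q[:,:2].astype(np.float32))
    a=np.degrees(np.arctan2(q[:,1]-rc[0][1],q[:,0]-rc[0][0]))%180;r=np.hypot(q[:,0]-rc[0][0],q[:,1]-rc[0][1])
    k=(r>9.5)&(r<14);lo=k&(q[:,2]>35)&(q[:,2]<46.5)
    aa=(a[lo]+90)%180-90
    print(tag,'mouth',mouth.round(1),ax,'ring',np.round(rc[0],1),round(rc[1],1),'notch pct',np.percentile(aa,[2,5,50,95,98]).round(1),'tcp',p.round(1),'cam',c['xyz'].round(1))
E
python3 -c "
from h import *
wellfit('A')"
python3 -m handwheel '[[[-45,3,-30],0],[[-44,3,-44],0],[[0,3,-44],0],[[0,2,-44],0],[[0,0,0],-0.185],[[0,0,0],-0.185],[[0,0,0],-0.185],[[0,0,0],-0.185],[[0,0,0],-0.185],[[0,0,0],-0.185]]'
python3 -m handwheel '[[[0,0,0],-0.185],[[0,0,0],-0.185],[[0,0,0],-0.185],[[0,0,0],-0.185],[[0,0,0],-0.185],[[0,0,0],-0.185],[[0,0,0],-0.185],[[0,0,0],-0.185],[[0,0,0],-0.185],[[0,0,0],-0.185]]'
python3 -m handwheel '[[[0,0,0],0],[[0,0,0],0],[[0,0,0],0],[[0,0,0],0],[[0,0,0],0],[[0,0,0],0],[[0,0,0],0],[[0,0,0],0],[[0,0,0],0],[[0,0,0],0]]'
python3 -c "
from h import *
wellfit('B');go([555,205,270],25)"
```

```text
A mouth [554.8 -82.4 110. ] (54.91102600097656, 57.999629974365234) ring [554.6 -82.4] 14.9 notch pct [-50.1 -21.8   0.9  28.8  57.3] tcp [ 472.7 -107.7  170.6] cam [551.1 -84.8 339.8]
clock: 5.05
eef_pos: [631.5, -74.3, 259.3]
eef_rot: [1.051, 1.571, -0.699]
wrist_force: [-1.1, -0.2, 0.3]
finger_gap: 60.8
clock: 6.3
eef_pos: [631.5, -74.3, 259.3]
eef_rot: [-0.452, 1.571, -0.353]
wrist_force: [-0.2, -0.4, -0.7]
finger_gap: 60.7
clock: 7.55
eef_pos: [631.5, -74.3, 259.3]
eef_rot: [2.366, 1.571, 2.459]
wrist_force: [-0.2, -0.3, 0.2]
finger_gap: 60.8
B mouth [553.8 -83.1 110. ] (38.78737258911133, 41.07461929321289) ring [554.2 -82.6] 14.8 notch pct [-79.3 -51.3  -0.6  21.5  43.2] tcp [631.5 -74.3 259.3] cam [549.  -81.4 428.2]
shift [-10.7 285.2 -50.2] tool y az 95.3 xaxis [ 0.  0. -1.] j6 -1.839 t 7.6
spin -0.343 deg -19.7
```

Both views agree within 1 mm: well at (554.3, -82.7), notch middle at about 0°. Next is the screw.

```bash
python3 -m handwheel '[[[0,25,4],0],[[0,52,5],0],[[0,52,5],0],[[0,52,5],0],[[0,52,5],0],[[0,52,5],0],[[0,52,4],0],[[0,45,3],0],[[0,8,0],-0.175],[[0,0,0],-0.175]]'
cat > s.py <<'E'
from h import *
c=shot('wrist','w4.png');w=world(c);x,y,z=[w[...,i] for i in range(3)];s,p,M=tool()
K=c['mtx'];Rm=R.from_euler('xyz',c['orientation']).as_matrix()
def unproj(u,v,Z):
    d=Rm@np.array([(u-K[0,2])/K[0,0],-(v-K[1,2])/K[1,1],-1.]);return c['xyz']+d*(Z-c['xyz'][2])/d[2]
m=(abs(z-141)<4)&(np.hypot(x-561,y-284)<40)
(u,v),(a,b),t=cv2.minAreaRect(np.argwhere(m)[:,::-1].astype(np.float32))
box=cv2.boxPoints(((u,v),(a,b),t));B=np.array([unproj(*q,141) for q in box])
e=[B[1]-B[0],B[2]-B[1]];L=max(e,key=np.linalg.norm)
print('handle',m.sum(),unproj(u,v,141).round(1),[np.linalg.norm(k).round(1) for k in e],'ang',np.degrees(np.arctan2(L[1],L[0])).round(1),np.median(z[m]))
print('mean',w[m].mean(0).round(1))
m=(abs(z-101)<3)&(np.hypot(x-561,y-284)<35);q=w[m][:,:2];print('collar',m.sum(),cv2.minEnclosingCircle(q.astype(np.float32)),np.median(z[m]))
m=(abs(z-95)<3)&(abs(x-560)<60)&(abs(y-242)<100);print('block',cv2.minAreaRect(w[m][:,:2].astype(np.float32)))
E
python3 s.py
```

```text
clock: 8.85
eef_pos: [630.7, 318.5, 258.8]
eef_rot: [3.019, 1.57, -2.814]
wrist_force: [-0.5, -0.3, 0.7]
finger_gap: 60.9
handle 1365 [558.6 282.1 141. ] [np.float64(45.4), np.float64(13.7)] ang -156.8 142.3529598629935
mean [558.5 282.  142.2]
collar 1745 ((564.5467529296875, 281.2308654785156), 29.60407257080078) 101.69082217343725
block ((557.2734375, 239.96617126464844), (156.6284942626953, 76.23357391357422), 87.86925506591797)
```

View pics/w4.png

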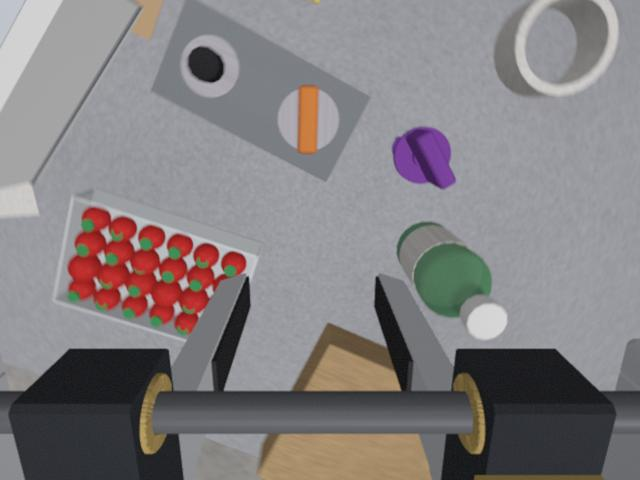

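The view shows the orange bar at (308,119) in the block. The black knob is at (206,65), purple at (425,155) is well clear, and the bottle is far enough away. The bar is at (558.6, 282.1), angle 23.2°, and the block hole predicts the same spot.

```bash
python3 -c "
from h import *
go([558.6,282.1,121],23.2)"
```

```text
shift [138.   -0.2 -80.6] tool y az 116.3 xaxis [-4.e-04 -2.e-04 -1.e+00] j6 -1.614 t 8.9
spin 0.054 deg 3.1
```

```bash
python3 -m handwheel '[[[0,0,-25],0.054],[[0,0,-35],0],[[5,0,-20.6],0],[[25,0,0],0],[[30,0,0],0],[[20,0,0],0],[[0,0,0],0],[[0,0,0],0],[[0,0,0],0],[[0,0,0],0]]'
python3 -c "
from h import *
go([558.6,282.1,121],23.2);exec(open('s.py').read().replace('w4','w5'))"
```

```text
clock: 10.15
eef_pos: [557.2, 285.6, 179.9]
eef_rot: [0.042, 1.57, 0.431]
wrist_force: [0.7, -0.2, 0.3]
finger_gap: 60.8
shift [58.9 -3.8 -0. ] tool y az 112.3 xaxis [ 9.e-04  4.e-04 -1.e+00] j6 -1.545 t 10.15
spin -0.016 deg -0.9
handle 1914 [557.5 281.3 141. ] [np.float64(13.6), np.float64(46.5)] ang 23.6 142.27946785697665
mean [557.3 281.3 142.1]
collar 2432 ((559.2378540039062, 283.6042175292969), 25.65566062927246) 101.55914397212506
block ((557.4911499023438, 239.89488220214844), (156.58694458007812, 76.7233657836914), 87.87789916992188)
```

```bash
python3 -m handwheel '[[[10,-4,0],-0.016],[[18,0,0],0],[[18,0,0],0],[[13,0,0],0],[[0,0,0],0],[[0,0,0],0],[[0,0,0],0],[[0,0,0],0],[[0,0,0],0],[[0,0,0],0]]'
python3 -c "
from h import *
go([558,281.7,121],23.4)"
```

```text
clock: 11.45
eef_pos: [558.5, 281.8, 120.3]
eef_rot: [-0.031, 1.571, 0.374]
wrist_force: [0.2, 0.1, -0.1]
finger_gap: 60.7
shift [-0.7  0.1 -0.6] tool y az 113.2 xaxis [ 1.e-04  1.e-04 -1.e+00] j6 -1.567 t 11.45
spin -0.003 deg -0.2
```

```bash
python3 -m handwheel '[[[0,0,0],0],[[0,0,0],0],[[0,0,0],0],[[0,0,0],0],[[0,0,0],0],[[0,0,0],0],[[-5,0,0],0],[[-15,0,0],0],[[-25,0,0],0],[[-25,0,0],0]]' 255 45
python3 -m handwheel '[[[-25,0,0],0],[[-25,0,0],0],[[-5,0,0],0],[[0,0,0],0.13],[[0,0,0],0.14],[[0,0,0],0.14],[[0,0,0],0],[[0,0,0],0],[[0,0,0],0],[[0,0,0],0]]'
python3 - <<'E'
from h import *
go([554.3,-82.7,246],0)
for n in['scene','side']:
    c=shot(n,n+'1.png');w=world(c);s,p,M=tool();hsv=cv2.cvtColor(c['pixels'],cv2.COLOR_RGB2HSV)
    m=(abs(w[...,0]-p[0])<60)&(abs(w[...,1]-p[1])<60)&(w[...,2]>110)
    o=m&(hsv[...,0]>4)&(hsv[...,0]<20)&(hsv[...,1]>140)
    print(n,'orange',o.sum(),w[o].mean(0).round(1),np.percentile(w[o][:,2],[2,98]).round(1))
    sh=m&(w[...,2]<p[2]-28-12)&(np.hypot(w[...,0]-p[0],w[...,1]-p[1])<35)
    for a,b in((0,20),(20,40),(40,60),(60,80)):
        q=sh&(w[...,2]>p[2]-26-b)&(w[...,2]<p[2]-26-a);print(a,q.sum(),w[q].mean(0).round(1) if q.any() else '')
E
```

```text
clock: 12.7
eef_pos: [558.6, 281.8, 192.1]
eef_rot: [0.021, 1.57, 0.426]
wrist_force: [0.0, 0.1, -1.0]
finger_gap: 13.5
clock: 13.95
eef_pos: [558.5, 281.8, 245.2]
eef_rot: [-3.065, 1.571, -3.069]
wrist_force: [-0.0, -0.5, -1.7]
finger_gap: 13.6
shift [  -0.8 -364.5   -2.8] tool y az 89.8 xaxis [-1.e-04 -0.e+00 -1.e+00] j6 -1.158 t 13.95
spin -0.004 deg -0.2
scene orange 157 [574.9 282.6 259.6] [231.6 358.1]
0 7 [570.1 283.2 201. ]
20 54 [568.7 282.7 189.5]
40 50 [569.  283.3 168.7]
60 57 [568.6 283.6 151.3]
side orange 71 [544.2 287.3 260.1] [234.6 335.8]
0 0 
20 25 [553.5 287.  187.8]
40 28 [554.5 287.5 168. ]
60 41 [554.7 284.1 151. ]
```

Lifted: the shank hangs vertical, with the screw at about z 219. Now across to the well.

```bash
python3 -m handwheel '[[[0,-20,0],0],[[0,-45,0],0],[[0,-50,0],0],[[0,-50,0],0],[[0,-50,-1],0],[[0,-50,-1],0],[[0,-45,-1],0],[[0,-35,0],0],[[0,-15,0],0],[[0,-4,0],0]]'
python3 -m handwheel '[[[5,0,0],0],[[10,0,0],0],[[5,0,0],0],[[0,0,0],0],[[0,0,0],0],[[0,0,0],0],[[0,0,0],0],[[0,0,0],0],[[0,0,0],0],[[0,0,0],0]]'
python3 -c "
from h import *
go([554.7,-82.7,218],0);exec(open('s.py').read().split('m=(abs')[0])
hsv=cv2.cvtColor(c['pixels'],cv2.COLOR_RGB2HSV)
m=(w[...,2]>190)&(w[...,2]<215)&(np.hypot(x-555,y+83)<40);print(m.sum(),w[m].mean(0) if m.any() else '')"
```

```text
clock: 15.3
eef_pos: [553.5, -82.8, 245.3]
eef_rot: [1.662, 1.571, 1.657]
wrist_force: [-0.7, 0.3, -2.5]
finger_gap: 13.8
clock: 16.55
eef_pos: [553.8, -82.2, 225.3]
eef_rot: [-1.481, 1.571, -1.486]
wrist_force: [-0.9, 0.0, -1.5]
finger_gap: 13.9
shift [ 7.3 -0.5  0.9] tool y az 89.7 xaxis [ 0. -0. -1.] j6 -1.779 t 16.55
spin -0.005 deg -0.3
1959 [540.37360294 -81.80103307 206.44903852]
```

View pics/w4.png

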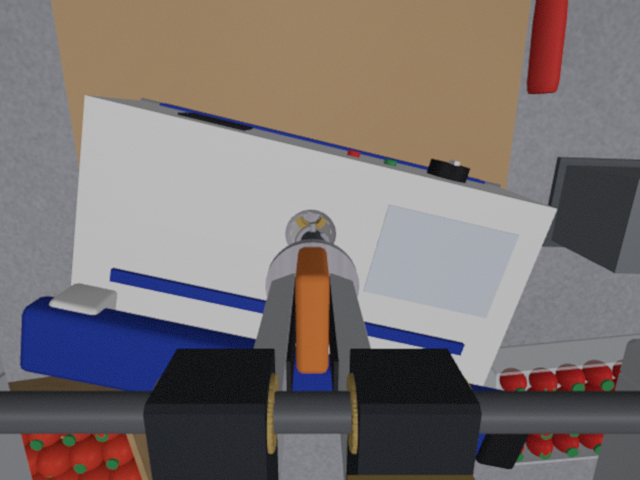

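Grip is good: the bar is at (313,310), and the shank at (314,240) is over the well at (310,232). I'll lower in stages, watching the force.

```bash
python3 -m handwheel '[[[3,-0.5,0.9],0],[[5,0,0],0],[[5,0,0],0],[[5,0,0],0],[[5,0,0],0],[[4,0,0],0],[[4,0,0],0],[[4,0,0],0],[[0,0,0],0],[[0,0,0],0]]'; python3 -c "
from h import *
s=tool()[0];print(np.round(s['moment'],2));go([554.7,-82.7,153],0)"
```

```text
clock: 17.85
eef_pos: [554.7, -82.7, 190.4]
eef_rot: [-0.117, 1.571, -0.122]
wrist_force: [0.8, 0.7, -1.7]
finger_gap: 13.6
[ 0.11 -0.11  0.03]
shift [37.4 -0.  -0. ] tool y az 89.7 xaxis [ 2.e-04 -0.e+00 -1.e+00] j6 -1.779 t 17.85
spin -0.005 deg -0.3
```

No side force, and the lugs are in the bore. Continuing to just above the ring.

```bash
python3 -m handwheel '[[[5,0,0],0],[[5,0,0],0],[[6,0,0],0],[[6,0,0],0],[[6,0,0],0],[[5,0,0],0],[[3,0,0],0],[[2,0,0],0],[[0,0,0],0],[[0,0,0],0]]'; python3 -c "
from h import *
s=tool()[0];print(np.round(s['moment'],2));go([554.7,-82.7,140],0)"
```

```text
clock: 19.1
eef_pos: [554.7, -82.7, 152.4]
eef_rot: [-0.109, 1.571, -0.114]
wrist_force: [-0.4, 0.3, -1.6]
finger_gap: 13.6
[ 0.04 -0.11  0.01]
shift [12.4 -0.  -0. ] tool y az 89.7 xaxis [ 3.e-04 -0.e+00 -1.e+00] j6 -1.779 t 19.1
spin -0.005 deg -0.3
```

```bash
python3 -m handwheel '[[[0.6,0,0],0],[[0.6,0,0],0],[[0.6,0,0],0],[[0.6,0,0],0],[[0.6,0,0],0],[[0.6,0,0],0],[[0.5,0,0],0],[[0.3,0,0],0],[[0,0,0],0],[[0,0,0],0]]'; python3 -c "
from h import *
s=tool()[0];print(np.round(s['moment'],2));go([554.7,-82.7,140],0)"
```

```text
clock: 20.35
eef_pos: [554.7, -82.7, 147.9]
eef_rot: [-0.284, 1.571, -0.289]
wrist_force: [-0.6, 0.0, 2.6]
finger_gap: 13.5
[ 0.07  0.02 -0.01]
shift [ 7.9 -0.  -0. ] tool y az 89.7 xaxis [ 1.e-04 -0.e+00 -1.e+00] j6 -1.779 t 20.35
spin -0.005 deg -0.3
```

Only the spring's 4 N shows, as expected. Continuing gently.

```bash
python3 -m handwheel '[[[0.4,0,0],0],[[0.4,0,0],0],[[0.4,0,0],0],[[0.4,0,0],0],[[0.4,0,0],0],[[0,0,0],0],[[0,0,0],0],[[0,0,0],0],[[0,0,0],0],[[0,0,0],0]]'; python3 -c "
from h import *
s=tool()[0];print(np.round(s['moment'],2));go([554.7,-82.7,140],0)"
```

```text
clock: 21.6
eef_pos: [554.7, -82.7, 145.9]
eef_rot: [-0.403, 1.571, -0.408]
wrist_force: [-1.3, -0.4, 3.5]
finger_gap: 13.8
[ 0.07 -0.04 -0.01]
shift [ 5.9 -0.   0. ] tool y az 89.7 xaxis [ 0. -0. -1.] j6 -1.779 t 21.6
spin -0.005 deg -0.3
```

Through the notch: 10 mm above the deck with only spring force.

```bash
python3 -m handwheel '[[[0.6,0,0],0],[[0.6,0,0],0],[[0.6,0,0],0],[[0.6,0,0],0],[[0.6,0,0],0],[[0.5,0,0],0],[[0.4,0,0],0],[[0,0,0],0],[[0,0,0],0],[[0,0,0],0]]'; python3 -c "
from h import *
s=tool()[0];print(np.round(s['moment'],2));go([554.7,-82.7,140],0)"
```

```text
clock: 22.85
eef_pos: [554.7, -82.6, 141.9]
eef_rot: [2.664, 1.571, 2.659]
wrist_force: [-0.6, -0.3, 3.5]
finger_gap: 13.5
[ 0.1  -0.05  0.03]
shift [ 1.9 -0.1  0. ] tool y az 89.7 xaxis [-0.  0. -1.] j6 -1.779 t 22.85
spin -0.005 deg -0.3
```

```bash
python3 -m handwheel '[[[0.2,0,0],0],[[0.2,0,0],0],[[0.2,0,0],0],[[0.2,0,0],0],[[0.2,0,0],0],[[0,0,0],0],[[0,0,0],0],[[0,0,0],0],[[0,0,0],0],[[0,0,0],0]]'; python3 -c "
from h import *
s=tool()[0];print(np.round(s['moment'],2));go([554.7,-82.7,140],0)"
```

```text
clock: 24.1
eef_pos: [554.7, -82.6, 141.0]
eef_rot: [-0.321, 1.571, -0.326]
wrist_force: [0.4, -0.1, 4.5]
finger_gap: 13.5
[ 0.05 -0.08 -0.03]
shift [ 1.  -0.1  0. ] tool y az 89.7 xaxis [ 0. -0. -1.] j6 -1.779 t 24.1
spin -0.005 deg -0.3
```

Collar about 5 mm above the deck, so the lugs are in. Now turn clockwise following the 22 mm pitch (0.228 mm per 0.065 rad).

```bash
python3 -m handwheel '[[[0.24,0,0],0.065],[[0.24,0,0],0.065],[[0.24,0,0],0.065],[[0.24,0,0],0.065],[[0.24,0,0],0.065],[[0.24,0,0],0.065],[[0.24,0,0],0.065],[[0.24,0,0],0.065],[[0,0,0],0],[[0,0,0],0]]'; python3 -c "
from h import *
s=tool()[0];print(np.round(s['moment'],2));go([554.7,-82.7,140],0)"
```

```text
clock: 25.35
eef_pos: [554.8, -82.6, 139.1]
eef_rot: [0.626, 1.57, 0.101]
wrist_force: [0.4, -0.3, 4.6]
finger_gap: 14.0
[ 0.08 -0.19 -0.  ]
shift [-0.9 -0.1 -0. ] tool y az 59.9 xaxis [ 4.e-04  0.e+00 -1.e+00] j6 -1.259 t 25.35
spin -0.525 deg -30.1
```

Running freely: 30°, no moment, only spring force. Continuing.

```bash
python3 -m handwheel '[[[0.22,0,0],0.065],[[0.22,0,0],0.065],[[0.22,0,0],0.065],[[0.22,0,0],0.065],[[0.22,0,0],0.065],[[0.22,0,0],0.065],[[0.22,0,0],0.065],[[0.22,0,0],0.065],[[0,0,0],0],[[0,0,0],0]]'; python3 -c "
from h import *
s=tool()[0];print(np.round(s['moment'],2));go([554.7,-82.7,140],0)"
```

```text
clock: 26.6
eef_pos: [554.8, -82.6, 137.5]
eef_rot: [0.984, 1.57, -0.061]
wrist_force: [0.4, -0.4, 5.8]
finger_gap: 14.2
[ 0.08 -0.2   0.03]
shift [-2.5 -0.1 -0. ] tool y az 30.1 xaxis [ 6.e-04 -0.e+00 -1.e+00] j6 -0.739 t 26.6
spin -1.045 deg -59.9
```

```bash
python3 -m handwheel '[[[0.18,0,0],0.065],[[0.18,0,0],0.065],[[0.18,0,0],0.065],[[0.15,0,0],0.065],[[0.15,0,0],0.065],[[0.1,0,0],0.065],[[0.1,0,0],0.065],[[0,0,0],0.065],[[0,0,0],0],[[0,0,0],0]]'; python3 -c "
from h import *
s=tool()[0];print(np.round(s['moment'],2));go([554.7,-82.7,140],0)"
```

```text
clock: 27.85
eef_pos: [554.9, -82.7, 136.4]
eef_rot: [1.416, 1.57, -0.149]
wrist_force: [0.7, -1.0, 5.5]
finger_gap: 13.6
[-0.02 -0.29 -0.01]
shift [-3.6 -0.2  0. ] tool y az 0.3 xaxis [ 7.e-04 -1.e-04 -1.e+00] j6 -0.219 t 27.85
spin -1.565 deg -89.7
```

```bash
python3 -m handwheel '[[[0.1,0,0],0.065],[[0.1,0,0],0.065],[[0.1,0,0],0.065],[[0.1,0,0],0.065],[[0.05,0,0],0.065],[[0,0,0],0.065],[[0,0,0],0],[[0,0,0],0],[[0,0,0],0],[[0,0,0],0]]'; python3 -c "
from h import *
s=tool()[0];print(np.round(s['moment'],2));go([554.7,-82.7,140],0)"
```

```text
clock: 29.1
eef_pos: [555.0, -82.8, 135.5]
eef_rot: [1.687, 1.57, -0.266]
wrist_force: [5.3, -0.7, -2.5]
finger_gap: 14.0
[-0.48 -1.61 -0.02]
shift [-4.5 -0.3  0. ] tool y az -21.9 xaxis [ 8.e-04 -2.e-04 -1.e+00] j6 0.169 t 29.1
spin 1.188 deg 68.1
```

```bash
python3 -m handwheel '[[[0.05,0,0],0.05],[[0.05,0,0],0.05],[[0,0,0],0.04],[[0,0,0],0],[[0,0,0],0],[[0,0,0],0],[[0,0,0],0],[[0,0,0],0],[[0,0,0],0],[[0,0,0],0]]'; python3 -c "
from h import *
s=tool()[0];print(np.round(s['moment'],2));go([554.7,-82.7,140],0)"
```

```text
clock: 30.35
eef_pos: [555.0, -83.0, 135.3]
eef_rot: [1.511, 1.57, -0.582]
wrist_force: [6.4, -3.5, -5.2]
finger_gap: 14.0
[-0.65 -1.78  0.22]
shift [-4.7 -0.4 -0.1] tool y az -29.9 xaxis [ 8.e-04 -5.e-04 -1.e+00] j6 0.309 t 30.35
spin 1.049 deg 60.1
```

Moment is now rising (0.22 N m at 120°). A few degrees more.

```bash
python3 -m handwheel '[[[0,0,0],0.03],[[0,0,0],0.03],[[0,0,0],0.02],[[0,0,0],0],[[0,0,0],0],[[0,0,0],0],[[0,0,0],0],[[0,0,0],0],[[0,0,0],0],[[0,0,0],0]]'; python3 -c "
from h import *
s=tool()[0];print(np.round(s['moment'],2));go([554.7,-82.7,140],0)"
```

```text
clock: 31.6
eef_pos: [555.0, -83.1, 135.3]
eef_rot: [1.32, 1.57, -0.852]
wrist_force: [7.4, -3.5, -4.8]
finger_gap: 14.1
[-0.79 -1.67  0.47]
shift [-4.7 -0.4 -0.2] tool y az -34.5 xaxis [ 7.e-04 -9.e-04 -1.e+00] j6 0.388 t 31.6
spin 0.969 deg 55.5
```

0.47 N m is tight. Release and rise.

```bash
python3 -m handwheel '[[[0,0,0],0],[[0,0,0],0],[[0,0,0],0],[[0,0,0],0],[[0,0,0],0],[[-5,0,0],0],[[-15,0,0],0],[[-25,0,0],0],[[-30,0,0],0],[[-30,0,0],0]]' 130
python3 -m handwheel '[[[-10,0,0],0],[[0,0,-40],0],[[0,0,-20],0],[[0,0,0],0],[[0,0,0],0],[[0,0,0],0],[[0,0,0],0],[[0,0,0],0],[[0,0,0],0],[[0,0,0],0]]'
python3 - <<'E'
from h import *
for n in['wrist','scene','side']:
    c=shot(n,n+'9.png');w=world(c);x,y,z=[w[...,i] for i in range(3)]
    r=np.hypot(x-554.5,y+82.7)
    h=(r<30)&(abs(z-156)<7);k=(r<26)&(z>112.5)&(z<121);d=(r>30)&(r<55)&(abs(z-110)<4)
    print(n,[(m.sum(),w[m].mean(0).round(1),np.median(z[m]).round(1)) for m in(h,k,d) if m.any()])
print(tool()[1])
E
```

```text
clock: 32.85
eef_pos: [554.6, -82.6, 242.9]
eef_rot: [1.942, 1.57, -0.232]
wrist_force: [-0.6, 0.4, 0.9]
finger_gap: 46.1
clock: 34.1
eef_pos: [588.7, -33.3, 250.7]
eef_rot: [2.464, 1.571, 0.289]
wrist_force: [-0.5, 0.9, -0.3]
finger_gap: 46.3
wrist [(np.int64(1116), array([554.6, -80.5, 156.9]), np.float64(157.3)), (np.int64(1555), array([554.6, -80.7, 116.6]), np.float64(116.6)), (np.int64(6754), array([557.2, -76.9, 110.7]), np.float64(110.7))]
scene [(np.int64(95), array([560.1, -81.5, 153.5]), np.float64(153.6)), (np.int64(88), array([566.8, -84.6, 115.7]), np.float64(115.1)), (np.int64(459), array([560.4, -79.5, 108.2]), np.float64(108.0))]
side [(np.int64(66), array([551.3, -80.6, 153.7]), np.float64(153.3)), (np.int64(60), array([545.6, -74.9, 115.8]), np.float64(115.4)), (np.int64(330), array([552.3, -75.3, 109.2]), np.float64(109.1))]
[588.74241847 -33.25539504 250.67230626]
```

View pics/wrist9.png

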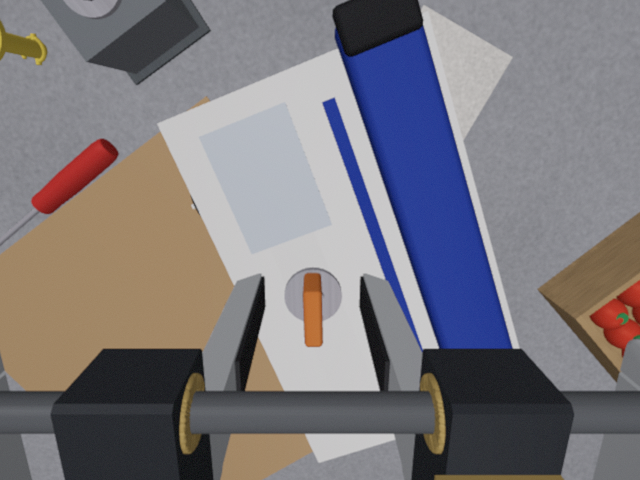

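The screw stands upright at (313,300). Its collar top is 5.9 mm above the deck against a 6 mm collar, so the gap is about 0. The gripper is clear, so I'm handing in.

```bash
python3 -c "
from h import *
print(manip.sign_off())"
```

```text
the job is handed in; nothing more can be done
None
```

The long clamp screw is screwed down tight in the sealer's well with its collar home on the deck, and I handed the job in at about 34 s. Handing in gives no verdict, so these results are from my own checks.

- **Finding the notch:** I didn't have to feel for it. The wrist camera's depth map showed the two notches at about 0° and 180°, so I turned the bar to match. The screw then dropped through the ring with only about 4–6 N from the spring.
- **Screwing down:** It turned freely clockwise, following the thread pitch. The moment started to rise at about 120° past the notch and reached 0.47 N m at about 124°, within the 0.3–0.5 N m that counts as tight. Side force at the wrist rose to about 8 N as it tightened and went away when I let go.
- **After release:** The wrist camera put the collar's top 5.9 mm above the deck. The collar is 6 mm thick, so the gap is about zero. Handle and collar lined up vertically, and the gripper was well clear.
- **Where checks disagreed:** The last wrist picture put the screw about 2 mm off the measured well axis in y, about the camera's stated accuracy. The scene and side cameras put the collar top 7 mm above the deck, using only 60–90 coarse points each.
- **Not checked:** I did not re-measure the short screw or the bystanders at the end. The arm never came close to them, and I saw no unexpected force.

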